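Set the lathe's speed lever and hang the saddle on it

ROBOT

A 7-joint arm with a two-finger parallel gripper is mounted at the origin on the work surface. World frame = base frame: x ahead of the robot, y to its left, z up, the work surface at z = 0. Lengths are in m, angles in rad, forces in N, time in s.
With the tool pointing down it reaches from about 0.4 to 0.85 m from the base axis. Payload 4.5 kg.
Tool frame: the origin (TCP) lies at the very end of the fingers, on their centre line; the grasp point (between the pads) lies 19 mm behind it; z points along the fingers, y is the line along which they close (so a half turn about z gives the same grasp; the last joint's range is limited). The gripper opens to 88 mm and grips with 3 to 60 N. Pads are 18 mm wide; open, the fingers measure 123 mm over their backs; the gripper's body (75 mm by 187 mm) begins 45 mm behind the grasp point.
Start: joints at [-1.206, 0.689, -0.195, 1.565, 0.157, 0.902, -0.215], TCP at [0.203, 0.591, 0.239] pointing down, gripper open.
Joint ranges: [-3.01, 3.01], [-0.46, 2.08], [-1.47, 1.51], [0.13, 2.56], [-1, 4.14], [0.04, 2.09], [-2.66, 2.66]. Speed limits (rad/s): [2.57, 2.57, 3.14, 3.14, 3.14, 3.14, 3.14].

INTERFACE

Orientations are given as a unit quaternion [x, y, z, w].
In Python, from plant import r gives the robot as it stands. The module is installed in compiled form; this text tells all that it offers.
- The arm moves only by the shell command python3 -m pendant 'ROWS' [FORCE]. ROWS is JSON, one flat list of numbers, 7 for each row, row after row: the opening, from 0 (shut) to 1 (fully open), then the shift along the tool's x, y, z scaled (see below), then the turn, a rotation vector about the tool's x, y, z scaled (see below). A call has 1 to 12 rows; each row is the pose to reach, as a shift and turn from the pose commanded when the call began, along the tool's axes at that moment; what a row does not reach only later rows make up. The controller multiplies each number of a shift by 0.15 m and each number of a turn by pi/2 rad. A row lasts 1/10 s, in which the tool goes at most 50 mm and 8.59 degrees, less where a joint would pass 70% of its speed; a pose out of reach is approached as far as the arm can. A call with a number of a shift or a turn outside -1 to 1 is refused whole. A call with a gripper value outside its range is refused whole. The fingers move at their own pace and stop on an object; FORCE is the grip in N (left out, the last holds). Time passes only in rows, so rows that repeat a pose let the fingers close. It gives the time, the measured TCP pose, the force, the opening and the grip force at its end, in the units of the state.
- r.get_state(): the state, without advancing time (a new reading comes with each control period).
- r.snapshot(name): name is "scene" or "top" or "wrist"; returns a dict with "img" (480x640x3 uint8, red, green, blue), "mtx" (3x3 intrinsics, pixels), "cam_to_world" (4x4, takes a point from camera to world coordinates). Camera axes: x right, y up, looking along -z (the intrinsics and any distortion apply to the point x, -y, -z); pixel columns grow to the right and rows downward; lengths in m; the calibration is good to about 2 mm. A picture is of the moment at which its call begins. There is no depth.
- r.finish_job(): hands the job in; it is judged then, once.
The state is a dict: "clock": time; "q": joint angles; "qd": joint speeds; "joint_torque": joint torques, N m; "tool_pos": TCP position; "eef_rot": TCP orientation; "contact_force": force on the tool from outside, world axes, zero at the start; "moment": the same for the moment, N m; "opening": opening from 0.0 (shut) to 1.0 (fully open); "finger_force": force on a finger pad.
Only numpy, scipy, OpenCV 4.12 (cv2) and the standard library are available. Lean on these libraries where they do the work, as an engineer would, in place of code of your own. Each camera call takes 0.05 s, during which the arm holds its last target. There are 200 camera calls.

TASK

Set the bench lathe's speed: throw the sprung speed lever into the detent at the tall square stud, so that it springs fully up and is caught there; the studs only mark roughly where each notch is, so feel for the catch and do not force the lever. Then hang the loose U-shaped steel saddle over the lever's arm, between the disc and the paddle, and let go with the lever still caught. Leave the bowl, the glue bottle and the caliper alone.

Things in the scene. Friction and masses are not known exactly. Their poses are not given: they have to be found in the camera images.
- lathe: green bench lathe, fixed, at another place and yaw each time. Headstock 220 x 300 x 190 high (x, y, z); origin under its centre on the bench; -x faces the robot; bed, chuck, birch blank and tailstock run 600 to -y, at most 185 high. On the headstock a flat grey disc, radius 130, 238 to 248 above the bench; the lever turns about the vertical through the origin and comes out under the disc to -x.
- lever_swing (a joint): lever's rotation about the vertical through the lathe's origin: 0 = along the lathe's -x, positive = paddle to its +y, stops at +-0.70 rad. Starts in a wide neutral bay that ends 0.12 to 0.18 rad either side of 0; beyond are two detent notches a side, at about 0.32 and 0.60 rad (true place within 0.03 of that). Friction at the paddle 1 N, about 3 N while the tooth rubs between notches.
- lever_tilt (a joint): downward tilt, 0 = sprung fully up (arm level; in the bay or caught in a notch), at most 0.13. A tooth on the arm stands up into a notched comb hidden under the disc. To leave the bay or a notch press the paddle down about 20 mm (tilt 0.09; 5 N at first, 8 N down) and carry it sideways. Let up between notches it rests on the comb (tilt about 0.07, paddle 16 mm low).
- lever: steel lever, origin on the pivot 220 above the bench; -x runs along the arm to the paddle. Arm: bar 14 wide, 12 high, its top 226 above the bench when up; 60 of it free between disc rim (radius 130) and paddle. Resting on the comb and pushed sideways, not pressed, it jumps up into the next notch, if nothing above keeps it down, and is stopped there with about 3 mm play at the paddle.
- paddle (a point): centre of the paddle's top face, 215 from the pivot, 226 above the bench when up. The paddle is a plate 44 along the arm, 68 across, with an upright ear along each side (6 thick, rising 32 above the plate, 56 between the ears): a closed gripper goes between the ears, to press the plate down and push an ear sideways.
- bar_top (a point): point on top of the lever's arm, 162 from the pivot, midway along the free part: where the saddle hangs. Axes as the lever's.
- bar_index (a point): point on the lever's arm, 117 from the pivot, under the studs' circle: shows which stud the lever is at.
- stud_square: the mark: square aluminium stud 18 x 18, 22 tall, on top of the disc, about 117 from the lever's axis; origin at its foot. The true notch lies within about 7 mm of it along the circle. The studs change places from start to start.
- stud_round_a: flat round aluminium stud, 18 across, 6 tall, on the disc at another notch
- stud_round_b: same as stud_round_a, at another notch
- stud_round_c: same as stud_round_a, at another notch
- saddle: loose upside-down U of steel strap, 110 to 180 g, standing on its legs on the bench left or right (it swaps with the bowl). Origin between the feet. Legs at y = +-18 (6 thick, 30 along x, 38 long, 30 clear between), web 42 x 30, 6 thick on them; on it a grip tab 10 thick (y), 30 along x, 44 to 80 above the feet. Hung, x lies along the arm; it balances, legs down.
- saddle_seat (a point): centre of the underside of the saddle's web, 38 above its feet
- bowl: bystander: turned wooden bowl, 110 across, 55 high, loose; origin under its foot
- glue: bystander: white glue bottle, 54 across, 150 high, loose; origin under its foot
- caliper: bystander: steel caliper lying flat, 200 long (y), jaws to its +x, loose; origin in the middle of its beam
Things that resemble listed ones, but are neither listed nor needed, are in the scene too. Of the things that look like the saddle, take the one that is farthest to the robot's left at the start.

How it is judged:
By the outcome, as a careful person would: the job done as asked, in the order asked, and still so for the second after the job is handed in, with the robot touching nothing.
It also fails if it takes over 61 s, if anything falls off the work surface, if the arm or the gripper's body presses on something with over 40 N, if the wrist force passes 120 N, or if a joint passes its speed limit or range.

## Working session

There is one attempt and no reset: what is moved stays moved. The work goes in short steps, Python scripts to look and compute and a shell command to move; the robot and the scene stay as the last step left them, time stands still between calls to the robot, and variables do not carry over. Pictures are saved under pics/ and viewed, at most 10 in all, crops included, and the job is handed in when it is done.

```bash
mkdir -p pics
cat > h.py <<'E'
import numpy as np, cv2
from plant import r
from scipy.spatial.transform import Rotation as R
def snap(n,f):
    s=r.snapshot(n); cv2.imwrite(f'pics/{f}.png',s['img'][:,:,::-1]); np.savez(f'pics/{f}.npz',**s); return s
def load(f): return dict(np.load(f'pics/{f}.npz'))
def ray(s,uv):
    K=s['mtx'];T=s['cam_to_world']
    d=np.linalg.inv(K)@[uv[0],uv[1],1]; d=np.array([d[0],-d[1],-d[2]])
    return T[:3,3],T[:3,:3]@d
def onz(s,uv,z):
    o,d=ray(s,uv); return o+d*(z-o[2])/d[2]
def tri(s1,a,s2,b):
    o1,d1=ray(s1,a);o2,d2=ray(s2,b)
    t=np.linalg.lstsq(np.c_[d1,-d2],o2-o1,rcond=None)[0]
    p,q=o1+d1*t[0],o2+d2*t[1]; return (p+q)/2,np.linalg.norm(p-q)
def proj(s,p):
    T=s['cam_to_world'];c=T[:3,:3].T@(np.array(p)-T[:3,3]);v=s['mtx']@[c[0],-c[1],-c[2]];return v[:2]/v[2]
E
python3 - <<'E'
from h import *
for n in ("scene","top","wrist"):
    s=snap(n,n+'0'); print(n,s['mtx'].round(1).tolist(),s['cam_to_world'].round(3).tolist(),[k for k in s])
print(r.get_state())
a=[cv2.imread(f'pics/{n}0.png') for n in("scene","top")]
E
```

```text
scene [[450.5, 0.0, 326.9], [0.0, 450.5, 239.5], [0.0, 0.0, 1.0]] [[-0.361, -0.811, 0.461, 0.941], [0.933, -0.307, 0.19, 0.197], [-0.013, 0.499, 0.867, 0.91], [0.0, 0.0, 0.0, 1.0]] ['img', 'mtx', 'cam_to_world']
top [[535.2, 0.0, 315.8], [0.0, 535.2, 240.5], [0.0, 0.0, 1.0]] [[0.03, 0.995, -0.092, 0.442], [-0.999, 0.028, -0.019, 0.036], [-0.017, 0.093, 0.996, 1.195], [0.0, 0.0, 0.0, 1.0]] ['img', 'mtx', 'cam_to_world']
wrist [[362.0, 0.0, 316.3], [0.0, 362.0, 239.5], [0.0, 0.0, 1.0]] [[0.325, -0.902, -0.285, 0.129], [0.946, 0.31, 0.1, 0.616], [-0.001, -0.302, 0.953, 0.383], [0.0, 0.0, 0.0, 1.0]] ['img', 'mtx', 'cam_to_world']
{'clock': 0.15, 'q': array([-1.20620387,  0.68979457, -0.19455676,  1.56606129,  0.15730211,
        0.9024761 , -0.21509582]), 'qd': array([ 6.35071788e-04, -2.77596527e-03, -7.69034621e-05, -3.60474349e-03,
       -1.38680279e-03,  1.75394722e-04,  4.57188006e-04]), 'joint_torque': array([-1.38269534e-03, -5.27860844e+01, -1.26849610e+00, -1.53585738e+01,
       -5.25258633e-02,  3.89361972e-03,  1.00993345e-04]), 'tool_pos': array([0.20286429, 0.59068001, 0.23810466]), 'eef_rot': array([ 1.64599669e-01,  9.86360225e-01, -6.70215375e-04, -7.27477399e-05]), 'contact_force': array([ 0.24108786, -0.85701661,  0.42857222]), 'moment': array([-0.01991744,  0.04646141, -0.04561876]), 'finger_force': 0.0, 'opening': 0.9947481111226096}
```

View pics/scene0.png

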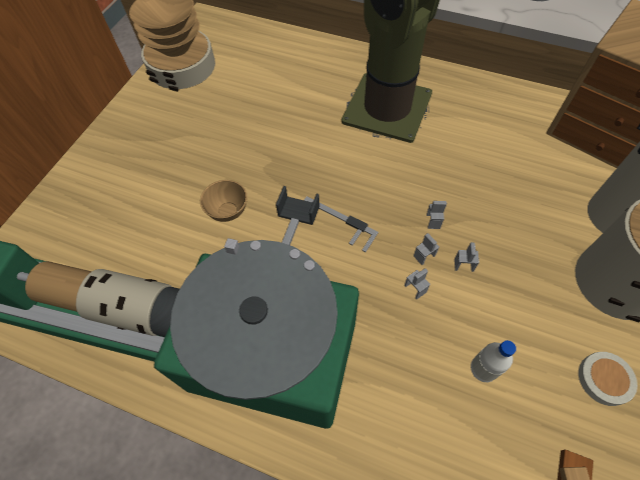

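View pics/top0.png

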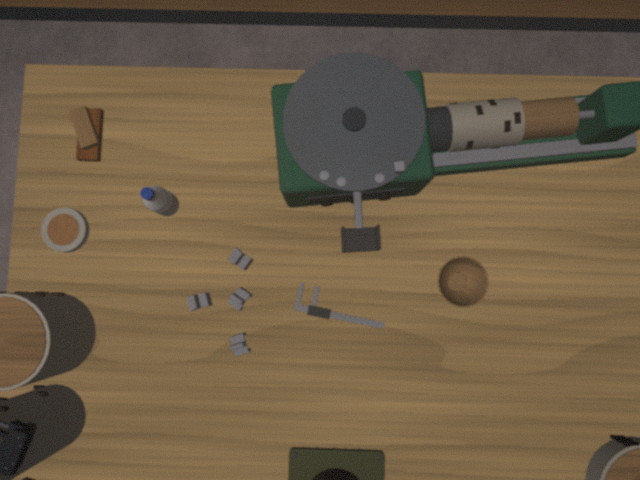

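The top view shows the square stud at (399,167), outermost on the robot's right. The round studs are at (324,175), (341,182) and (379,178). There are four saddle-like things, at (199,301), (240,258), (240,298) and (240,344). The one at (199,301), or (467,257) in the scene view, is farthest left (+y). Next I'll confirm this in a crop and measure.

Run:
```python
from h import *
s,t=load('scene0'),load('top0')
for n,a,b in [('sq',(231,242),(399,166)),('ra',(256,244),(379,177)),('rb',(294,253),(341,181)),('rc',(309,265),(324,174)),('hub',(253,307),(354,119)),('paddle',(298,210),(361,239)),
 ('sadA',(467,257),(199,301)),('B',(418,283),(240,258)),('C',(427,249),(240,298)),('D',(436,214),(240,345))]:
    print(n,*[x.round(3) if hasattr(x,'round') else x for x in tri(s,a,t,b)])
# disc: grey, low saturation, medium
for nm,c,z in(('scene0',(253,307),.248),('top0',(354,119),.248)):
    S=load(nm);im=S['img'];hsv=cv2.cvtColor(im,cv2.COLOR_RGB2HSV)
    ref=im[c[1]-30,c[0]+30].astype(int);print(ref)
    m=(np.abs(im.astype(int)-ref).max(2)<14).astype(np.uint8)
    m=cv2.morphologyEx(m,cv2.MORPH_OPEN,np.ones((3,3)))
    cs=max(cv2.findContours(m,0,1)[0],key=cv2.contourArea)[:,0]
    h=cv2.convexHull(cs)[:,0]
    P=np.array([onz(S,p,z)[:2] for p in h]);A=np.c_[2*P,np.ones(len(P))]
    for _ in range(4):
        x=np.linalg.lstsq(A,(P**2).sum(1),rcond=None)[0];R_=np.sqrt(x[2]+x[0]**2+x[1]**2)
        e=np.abs(np.hypot(*(P-x[:2]).T)-R_);k=e<max(.003,np.median(e)*2);P,A=P[k],A[k]
    print(nm,x[:2],R_,len(P),e.max())
a=cv2.resize(s['img'][190:310,390:500],None,fx=4,fy=4,interpolation=2)
b=cv2.resize(t['img'][230:370,180:270],(309,480),interpolation=2)
cv2.imwrite('pics/crop1.png',np.hstack([a,b])[:,:,::-1])
```

```text
sq [ 0.662 -0.087  0.273] 0.0
ra [ 0.644 -0.054  0.259] 0.001
rb [0.636 0.013 0.257] 0.001
rc [0.648 0.044 0.257] 0.0
hub [ 0.748 -0.007  0.263] 0.001
paddle [ 0.537 -0.026  0.223] 0.001
sadA [0.411 0.306 0.039] 0.0
B [0.506 0.223 0.035] 0.001
C [0.42  0.22  0.034] 0.001
D [0.319 0.216 0.029] 0.0
[ 98 103 101]
scene0 [ 0.74945985 -0.0078789 ] 0.12821715503406386 53 0.00094930513528943
[80 79 81]
top0 [ 0.90352192 -0.1391123 ] 0.32882574697666755 10 0.005060234528550034
```

View pics/crop1.png

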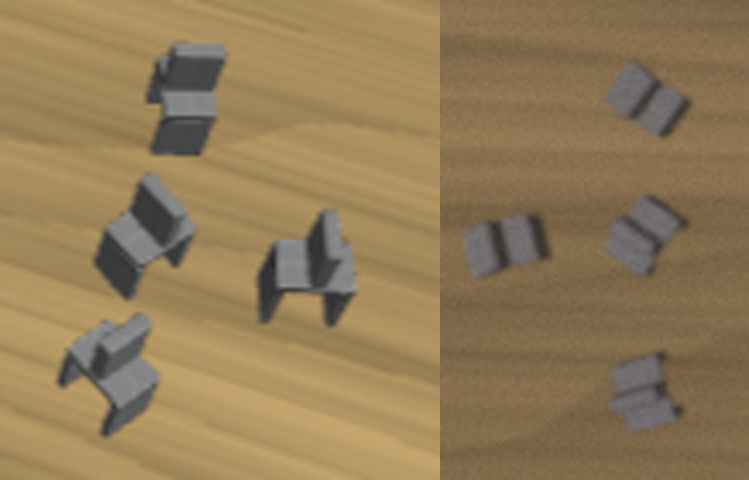

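The crop confirms four alike saddles, and the one at (199,301) top / (467,257) scene stands alone, farthest left, at world (0.411, 0.306). The others are at y ≈ 0.22. I'm moving towards the paddle and taking wrist pictures of the saddle on the way.

```bash
cat > go.py <<'E'
import sys
from h import *
# target x y z yaw(of tool y, deg) -> shift/turn numbers from present pose (tool kept pointing down)
def go(x,y,z,yaw=None):
    st=r.get_state();M=R.from_quat(st['eef_rot'])
    d=M.inv().apply(np.array([x,y,z])-st['tool_pos'])/.15
    ty=M.as_matrix()[:,1]; cy=np.degrees(np.arctan2(ty[1],ty[0]))
    w=[0,0,0]
    if yaw is not None:
        a=np.radians(yaw); yv=np.array([np.cos(a),np.sin(a),0]); zv=np.array([0,0,-1.]);T=np.c_[np.cross(yv,zv),yv,zv]
        w=(M.inv()*R.from_matrix(T)).as_rotvec()/(np.pi/2)
    print('t',round(st['clock'],2),'pos',st['tool_pos'].round(4),'yaw',cy.round(1),'F',st['contact_force'].round(1),'op',round(st['opening'],3),'q7',st['q'].round(2))
    print('shift',d.round(3),'len',np.linalg.norm(d*.15).round(3),'turn',np.round(w,3))
if __name__=='__main__': go(*map(float,sys.argv[1:]))
E
python3 -m pendant '[0,-0.86,-0.79,-0.2,0,0,0, 0,-0.86,-0.79,-0.2,0,0,0, 0,-0.86,-0.79,-0.2,0,0,0, 0,-0.86,-0.79,-0.2,0,0,0]'
python3 -c "from h import *;snap('wrist','w1')"
python3 -m pendant '[0,-0.86,-0.79,-0.2,0,0,0, 0,-0.86,-0.79,-0.2,0,0,0, 0,-0.86,-0.79,-0.2,0,0,0, 0,-0.86,-0.79,-0.2,0,0,0]'
python3 -c "
from h import *;snap('wrist','w2')
a,b=load('w1'),load('w2')
for s in(a,b): print(proj(s,(.411,.306,.06)))
cv2.imwrite('pics/w12.png',cv2.resize(np.hstack([a['img'],b['img']])[:,:,::-1],(800,300)))"
python3 go.py .537 -.026 .3 -95
```

```text
clock: 0.55
tool_pos: [0.2889, 0.4329, 0.269]
eef_rot: [0.167, 0.986, -0.001, 0.001]
contact_force: [-0.4, -0.2, 0.3]
opening: 0.661
finger_force: 0.0
clock: 1.0
tool_pos: [0.3718, 0.2793, 0.299]
eef_rot: [0.167, 0.986, -0.001, 0.001]
contact_force: [-0.3, 0.4, 0.2]
opening: 0.254
finger_force: 0.0
[246.48699139 342.78812742]
[351.37003062 226.01569011]
t 1.05 pos [0.3739 0.276  0.2994] yaw 70.5 F [ 0.9 -3.8  1.2] op 0.207 q7 [-0.58  0.4  -0.24  1.94  0.13  0.81  0.35]
shift [-1.697 -1.535  0.007] len 0.343 turn [0.003 0.003 1.839]
```

View pics/w12.png

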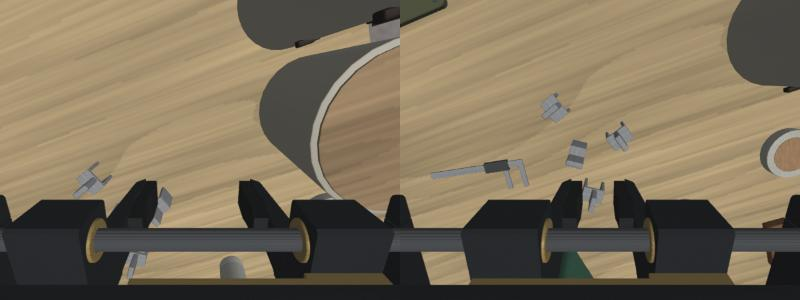

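The left picture (w1) shows only partly hidden saddles. The right one (w2) shows all four, with saddle A at (620,135), where its projected position falls. Next stop is above the paddle.

```bash
python3 -m pendant '[0,-0.85,-0.77,0,0,0,0.1, 0,-0.85,-0.77,0,0,0,0.2, 0,-0.85,-0.77,0,0,0,0.3, 0,-0.85,-0.77,0,0,0,0.4, 0,-0.85,-0.77,0,0,0,0.5, 0,-0.85,-0.77,0,0,0,0.6, 0,-0.85,-0.77,0,0,0,0.7, 0,-0.85,-0.77,0,0,0,0.8, 0,-0.85,-0.77,0,0,0,0.9, 0,-0.85,-0.77,0,0,0,0.92]'
python3 go.py .497 -.03 .32 -95
```

```text
clock: 2.05
tool_pos: [0.4529, 0.1333, 0.2985]
eef_rot: [0.777, 0.629, -0.0, -0.0]
contact_force: [-0.3, -0.1, 0.1]
opening: 0.001
finger_force: 0.0
t 2.05 pos [0.4529 0.1333 0.2985] yaw -12.0 F [-0.3 -0.1  0.1] op 0.001 q7 [-0.51  0.41  0.19  1.94 -0.1   0.8  -0.48]
shift [-1.004  0.513 -0.143] len 0.17 turn [-0.     0.     0.922]
```

```bash
python3 -m pendant '[0,-1,0.51,-0.14,0,0,0.1, 0,-1,0.51,-0.14,0,0,0.2, 0,-1,0.51,-0.14,0,0,0.3, 0,-1,0.51,-0.14,0,0,0.4, 0,-1,0.51,-0.14,0,0,0.5, 0,-1,0.51,-0.14,0,0,0.6, 0,-1,0.51,-0.14,0,0,0.7, 0,-1,0.51,-0.14,0,0,0.8, 0,-1,0.51,-0.14,0,0,0.9, 0,-1,0.51,-0.14,0,0,0.92]'
python3 go.py .537 -.026 .3 -95
python3 -c "
from h import *;s=snap('wrist','w3')
for p in[(.749,-.0075,.248),(.662,-.087,.27),(.537,-.026,.226)]:print(proj(s,p))"
```

```text
clock: 3.05
tool_pos: [0.4975, -0.029, 0.3194]
eef_rot: [0.999, -0.042, -0.0, -0.0]
contact_force: [-0.4, 0.1, -0.4]
opening: 0.007
finger_force: 0.0
t 3.05 pos [ 0.4975 -0.029   0.3194] yaw -94.8 F [-0.4  0.1 -0.4] op 0.007 q7 [-0.43  0.48  0.63  1.85 -0.35  0.92 -1.3 ]
shift [ 0.261 -0.042  0.129] len 0.044 turn [-0.     0.     0.002]
[ 217.06356442 -291.9599579 ]
[416.71254407 -92.09556827]
[306.78541304 186.98024121]
```

View pics/w3.png

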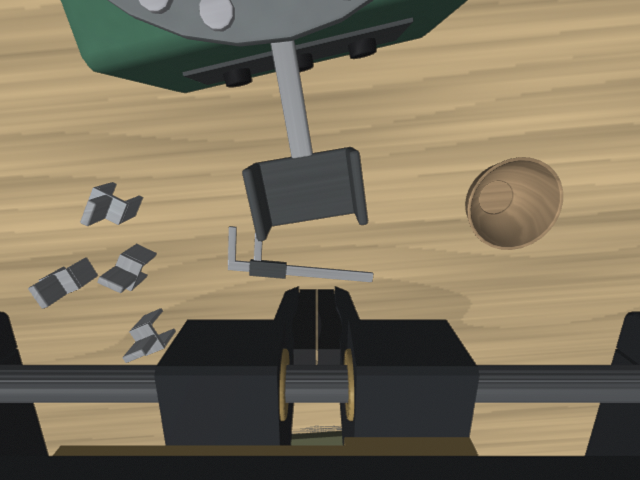

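The wrist view shows the paddle plate centred at about (312,188) with the ears on either side. The arm runs from (284,42) to (302,157), and the bowl at (513,203) is clear.

```bash
python3 - <<'E'
from h import *
w=load('w3');t=load('top0');s=load('scene0')
a,b=onz(w,(284,42),.226),onz(w,(302,157),.226);print(a,b,'phi',np.arctan2(a[1]-b[1],a[0]-b[0]))
for p in[(312,188)]:
    q=onz(w,p,.226);print(q,'R,phi to axis',np.hypot(q[0]-.7495,q[1]+.0078),np.arctan2(-.0078-q[1],.7495-q[0]))
print(tri(w,(312,188),t,(361,239)),tri(w,(312,188),s,(298,210)))
# disc axis in top view: edge points by hand-tuned hull on mask
im=t['img'];c=np.array(proj(t,(.7495,-.0078,.248)));print(c)
g=cv2.cvtColor(im,cv2.COLOR_RGB2GRAY);hsv=cv2.cvtColor(im,cv2.COLOR_RGB2HSV)
m=(hsv[:,:,1]<50).astype(np.uint8);P=[]
for th in np.linspace(0,2*np.pi,180,endpoint=False):
    for rr in np.arange(50,90,.5):
        x,y=c+rr*np.array([np.cos(th),np.sin(th)])
        if hsv[int(y),int(x),1]>60: P.append(onz(t,(x,y),.248)[:2]);break
P=np.array(P)
for _ in range(6):
    A=np.c_[2*P,np.ones(len(P))];x=np.linalg.lstsq(A,(P**2).sum(1),rcond=None)[0];Rr=np.sqrt(x[2]+x[0]**2+x[1]**2)
    e=np.abs(np.hypot(*(P-x[:2]).T)-Rr);P=P[e<max(.003,2*np.median(e))]
print(x[:2],Rr,len(P))
E
python3 go.py .5375 -.026 .24 -95
```

```text
[ 0.62357106 -0.02050212  0.226     ] [ 0.55658196 -0.02470929  0.226     ] phi 0.06272140580581156
[ 0.5360352 -0.0293782  0.226    ] R,phi to axis 0.2145526539298176 0.10074331808253632
(array([ 0.53629568, -0.02806267,  0.22482564]), np.float64(0.002724161289705361)) (array([ 0.53392446, -0.02826798,  0.21779244]), np.float64(0.0023309345335141107))
[353.97759794 120.71135104]
[ 0.74830026 -0.00786442] 0.13105720945376992 91
t 3.1 pos [ 0.4975 -0.029   0.3193] yaw -94.9 F [ 0.8  0.3 -0.4] op 0.007 q7 [-0.43  0.48  0.63  1.85 -0.35  0.92 -1.3 ]
shift [ 0.264 -0.043  0.528] len 0.089 turn [0.    0.    0.001]
```

```bash
python3 go.py .5355 -.028 .24 -80; python3 -m pendant '[0,0.25,-0.03,0.1,0,0,-0.05, 0,0.25,-0.03,0.3,0,0,-0.1, 0,0.25,-0.03,0.53,0,0,-0.16, 0,0.25,-0.03,0.53,0,0,-0.16, 0,0.25,-0.03,0.53,0,0,-0.16]'; python3 go.py .5355 -.028 .226 -80
```

```text
t 3.1 pos [ 0.4975 -0.029   0.3193] yaw -94.9 F [ 0.8  0.3 -0.4] op 0.007 q7 [-0.43  0.48  0.63  1.85 -0.35  0.92 -1.3 ]
shift [ 0.252 -0.028  0.529] len 0.088 turn [ 0.     0.    -0.166]
clock: 3.6
tool_pos: [0.5352, -0.0283, 0.2404]
eef_rot: [0.996, 0.085, -0.0, -0.0]
contact_force: [0.1, 0.2, 0.3]
opening: 0.008
finger_force: 0.0
t 3.6 pos [ 0.5352 -0.0283  0.2404] yaw -80.2 F [0.1 0.2 0.3] op 0.008 q7 [-0.32  0.61  0.47  1.85 -0.39  0.77 -1.04]
shift [ 0.003 -0.001  0.096] len 0.014 turn [-0.     0.    -0.002]
```

```bash
python3 -m pendant '[0,0,0,0.1,0,0,0, 0,0,0,0.15,0,0,0, 0,0,0,0.2,0,0,0, 0,0,0,0.23,0,0,0, 0,0,0,0.23,0,0,0]'
python3 - <<'E'
from h import *
import go
# sweep targets
for phi in(.095,.25,.42,.5,.56,.62,.7,.76):
    print(phi,np.round([.749-.2135*np.cos(phi),-.0078-.2135*np.sin(phi)],4))
    go.go(.749-.2135*np.cos(phi),-.0078-.2135*np.sin(phi),.205,-90+np.degrees(phi))
E
```

```text
clock: 4.1
tool_pos: [0.5368, -0.0285, 0.2064]
eef_rot: [0.996, 0.086, 0.002, 0.0]
contact_force: [2.9, -0.4, 5.2]
opening: 0.004
finger_force: 2.5
0.095 [ 0.5365 -0.0281]
t 4.1 pos [ 0.5368 -0.0285  0.2064] yaw -80.2 F [ 2.9 -0.4  5.2] op 0.004 q7 [-0.29  0.66  0.44  1.89 -0.42  0.68 -1.  ]
shift [-0.002 -0.003  0.01 ] len 0.002 turn [ 0.    -0.002  0.049]
0.25 [ 0.5421 -0.0606]
t 4.1 pos [ 0.5368 -0.0285  0.2064] yaw -80.2 F [ 2.9 -0.4  5.2] op 0.004 q7 [-0.29  0.66  0.44  1.89 -0.42  0.68 -1.  ]
shift [-0.002  0.217  0.01 ] len 0.033 turn [ 0.001 -0.002 -0.05 ]
0.42 [ 0.5541 -0.0949]
t 4.1 pos [ 0.5368 -0.0285  0.2064] yaw -80.2 F [ 2.9 -0.4  5.2] op 0.004 q7 [-0.29  0.66  0.44  1.89 -0.42  0.68 -1.  ]
shift [0.037 0.456 0.01 ] len 0.069 turn [ 0.001 -0.002 -0.158]
0.5 [ 0.5616 -0.1102]
t 4.1 pos [ 0.5368 -0.0285  0.2064] yaw -80.2 F [ 2.9 -0.4  5.2] op 0.004 q7 [-0.29  0.66  0.44  1.89 -0.42  0.68 -1.  ]
shift [0.07  0.565 0.01 ] len 0.085 turn [ 0.001 -0.002 -0.209]
0.56 [ 0.5681 -0.1212]
t 4.1 pos [ 0.5368 -0.0285  0.2064] yaw -80.2 F [ 2.9 -0.4  5.2] op 0.004 q7 [-0.29  0.66  0.44  1.89 -0.42  0.68 -1.  ]
shift [0.1   0.645 0.011] len 0.098 turn [ 0.001 -0.002 -0.247]
0.62 [ 0.5752 -0.1319]
t 4.1 pos [ 0.5368 -0.0285  0.2064] yaw -80.2 F [ 2.9 -0.4  5.2] op 0.004 q7 [-0.29  0.66  0.44  1.89 -0.42  0.68 -1.  ]
shift [0.134 0.723 0.011] len 0.11 turn [ 0.001 -0.002 -0.285]
0.7 [ 0.5857 -0.1453]
t 4.1 pos [ 0.5368 -0.0285  0.2064] yaw -80.2 F [ 2.9 -0.4  5.2] op 0.004 q7 [-0.29  0.66  0.44  1.89 -0.42  0.68 -1.  ]
shift [0.188 0.823 0.011] len 0.127 turn [ 0.001 -0.002 -0.336]
0.76 [ 0.5942 -0.1549]
t 4.1 pos [ 0.5368 -0.0285  0.2064] yaw -80.2 F [ 2.9 -0.4  5.2] op 0.004 q7 [-0.29  0.66  0.44  1.89 -0.42  0.68 -1.  ]
shift [0.233 0.896 0.011] len 0.139 turn [ 0.001 -0.002 -0.374]
```

```bash
python3 -m pendant '[0,0,0,0.04,0,0,0, 0,0,0.11,0.04,0,0,0, 0,0,0.22,0.04,0,0,-0.05, 0,0.015,0.33,0.04,0,0,-0.1, 0,0.037,0.45,0.04,0,0,-0.16, 0,0.07,0.56,0.04,0,0,-0.21, 0,0.1,0.64,0.04,0,0,-0.25, 0,0.13,0.72,0.04,0,0,-0.28, 0,0.13,0.72,0.04,0,0,-0.28]'
python3 - <<'E'
from h import *
import go
go.go(.5752,-.1319,.23,-54)
s=snap('wrist','w4')
E
```

```text
clock: 5.0
tool_pos: [0.5746, -0.1327, 0.2009]
eef_rot: [0.954, 0.301, 0.002, 0.001]
contact_force: [1.0, 1.0, 5.7]
opening: 0.005
finger_force: 2.8
t 5.0 pos [ 0.5746 -0.1327  0.2009] yaw -55.0 F [1.  1.  5.7] op 0.005 q7 [-0.01  0.7   0.28  1.73 -0.27  0.74 -0.55]
shift [ 0.007 -0.002 -0.194] len 0.029 turn [ 0.001 -0.002 -0.011]
```

View pics/w4.png

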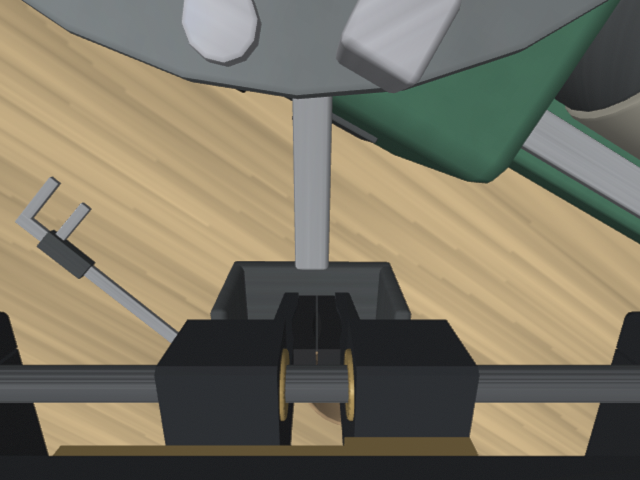

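The lever came along with the press: it is now at about 0.62 rad in world terms, between the round stud (220,20) and the square stud (400,45). I'll let it up onto the comb and push the ear sideways.

```bash
python3 -m pendant '[0,0,0,-0.1,0,0,0, 0,0,0,-0.195,0,0,0, 0,0,0,-0.195,0,0,0]'; python3 go.py .5752 -.1319 .23 -54;  python3 -m pendant '[0,0.01,0.05,0,0,0,0, 0,0.01,0.07,0,0,0,0, 0,0.01,0.07,0,0,0,0]'; python3 go.py .5857 -.1453 .23 -50
```

```text
clock: 5.35
tool_pos: [0.5733, -0.1317, 0.2304]
eef_rot: [0.954, 0.301, 0.001, 0.0]
contact_force: [0.6, -0.1, -0.3]
opening: 0.002
finger_force: 0.0
t 5.35 pos [ 0.5733 -0.1317  0.2304] yaw -55.0 F [ 0.6 -0.1 -0.3] op 0.002 q7 [-0.03  0.67  0.3   1.71 -0.26  0.81 -0.56]
shift [0.01  0.008 0.002] len 0.002 turn [ 0.001 -0.001 -0.011]
clock: 5.65
tool_pos: [0.5799, -0.1397, 0.228]
eef_rot: [0.954, 0.301, -0.001, -0.0]
contact_force: [-0.1, 0.4, -0.4]
opening: 0.001
finger_force: 0.0
t 5.65 pos [ 0.5799 -0.1397  0.228 ] yaw -55.0 F [-0.1  0.4 -0.4] op 0.001 q7 [-0.01  0.68  0.3   1.68 -0.26  0.82 -0.56]
shift [ 0.01   0.053 -0.013] len 0.008 turn [-0.001  0.001 -0.055]
```

```bash
for i in 1; do python3 -m pendant '[0,0.002,0.03,-0.01,0,0,0, 0,0.002,0.03,-0.01,0,0,0]' | sed -n '2p;4p'
python3 -m pendant '[0,0.002,0.02,0,0,0,-0.005, 0,0.002,0.02,0,0,0,-0.005]'| sed -n '2p;4p'
python3 -m pendant '[0,0.003,0.02,0,0,0,-0.005, 0,0.003,0.02,0,0,0,-0.005]'| sed -n '2p;4p'; done; python3 go.py .5857 -.1453 .23 -50;python3 -c "from h import *;snap('scene','s5')"
```

```text
tool_pos: [0.5824, -0.1424, 0.2297]
contact_force: [-1.2, 1.2, -0.7]
tool_pos: [0.5849, -0.1451, 0.2302]
contact_force: [-1.2, 0.1, -0.3]
tool_pos: [0.588, -0.1482, 0.2309]
contact_force: [0.2, 0.5, -0.3]
t 6.25 pos [ 0.588  -0.1482  0.2309] yaw -54.1 F [ 0.2  0.5 -0.3] op 0.003 q7 [ 0.    0.69  0.3   1.65 -0.25  0.84 -0.54]
shift [-0.001 -0.025  0.006] len 0.004 turn [ 0.002 -0.001 -0.045]
```

```bash
python3 -m pendant '[0,0.003,0.02,0,0,0,-0.005, 0,0.003,0.02,0,0,0,-0.005]'| sed -n '2p;4p'
python3 -m pendant '[0,0.003,0.02,0,0,0,-0.01, 0,0.003,0.02,0,0,0,-0.01]'| sed -n '2p;4p'; python3 -c "
from h import *
w=snap('wrist','w6')['img'][:,:,::-1]; s=snap('scene','s6')['img'][:,:,::-1]
cv2.imwrite('pics/v6.png',np.hstack([cv2.resize(w,(400,300)),cv2.resize(s[170:290,180:340],(400,300))]))"
```

```text
tool_pos: [0.5899, -0.1501, 0.2308]
contact_force: [0.5, -0.6, -1.1]
tool_pos: [0.5918, -0.1521, 0.2306]
contact_force: [-0.2, 0.6, 0.2]
```

View pics/v6.png

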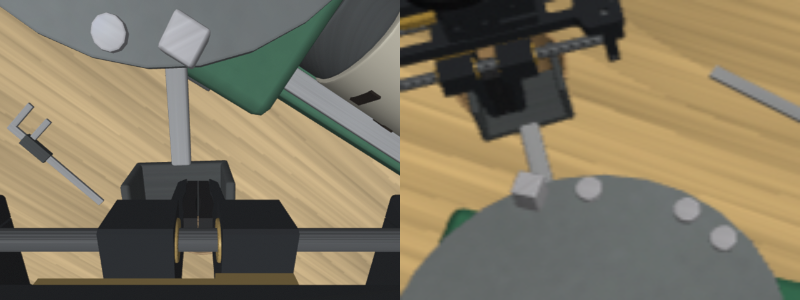

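The fingers are offset to the right inside the paddle and about to touch the right ear. The arm still lies just short of the square stud, so I'll keep pushing gently.

```bash
python3 -m pendant '[0,0.003,0.02,0,0,0,-0.01, 0,0.003,0.02,0,0,0,-0.01]'| sed -n '2p;4p'
python3 -m pendant '[0,0.003,0.02,0,0,0,-0.01, 0,0.003,0.02,0,0,0,-0.01]'| sed -n '2p;4p'
python3 -m pendant '[0,0.003,0.015,0,0,0,-0.01, 0,0.003,0.015,0,0,0,-0.01]'| sed -n '2p;4p'
python3 - <<'E'
from h import *
def lev(f):
    w=load(f);hsv=cv2.cvtColor(w['img'],cv2.COLOR_RGB2HSV)
    a=[]
    for v in(140,160,180,200,220):
        row=hsv[v,200:400];k=np.where((row[:,1]<45)&(row[:,2]>110))[0]+200
        if len(k)>10:
            a.append((k.min()+k.max())/2);print(v,k.min(),k.max())
snap('wrist','w7');lev('w6');print();lev('w7')
E
```

```text
tool_pos: [0.5935, -0.1537, 0.2303]
contact_force: [-0.3, 1.3, 0.1]
tool_pos: [0.5957, -0.1558, 0.2303]
contact_force: [-0.7, 0.7, 0.0]
tool_pos: [0.5975, -0.1574, 0.2304]
contact_force: [-1.1, 0.4, -0.0]
140 266 297
160 268 298
180 269 299
200 270 300
220 272 301

140 265 297
160 266 297
180 267 298
200 268 298
220 269 299
```

```bash
cat >> h.py <<'E'
def lever(f,rows=range(130,231,10),z=.226,show=True):
    w=load(f);hsv=cv2.cvtColor(w['img'],cv2.COLOR_RGB2HSV);P=[];W=[]
    for v in rows:
        k=np.where((hsv[v,200:400,1]<45)&(hsv[v,200:400,2]>110))[0]+200
        if len(k)<10: continue
        a,b=onz(w,(k.min()-.5,v),z),onz(w,(k.max()+.5,v),z);P.append((a+b)/2);W.append(np.linalg.norm(a-b))
    P=np.array(P)[:,:2];ax=np.array([.749,-.0078]);d=ax-P
    print(f,z,'phi by axis',np.arctan2(d[:,1],d[:,0]).round(3),'width',np.round(W,4))
E
python3 -c "
from h import *
for f in('w4','w6','w7'):
  for z in(.226,.212): lever(f,z=z)"
```

```text
w4 0.226 phi by axis [0.614 0.614 0.614 0.613 0.613 0.613 0.613 0.613 0.613 0.611 0.612] width [0.0115 0.0116 0.0117 0.0118 0.0112 0.0113 0.0114 0.0115 0.0116 0.0113
 0.0111]
w4 0.212 phi by axis [0.613 0.612 0.612 0.612 0.612 0.612 0.612 0.611 0.611 0.61  0.611] width [0.0128 0.0129 0.013  0.0131 0.0125 0.0126 0.0127 0.0128 0.0129 0.0126
 0.0124]
w6 0.226 phi by axis [0.693 0.691 0.692 0.691 0.691 0.691 0.691 0.69  0.691 0.69  0.691] width [0.0127 0.0128 0.0129 0.0126 0.0131 0.0128 0.0129 0.013  0.0131 0.0128
 0.0129]
w6 0.212 phi by axis [0.684 0.682 0.683 0.683 0.682 0.682 0.683 0.682 0.683 0.683 0.684] width [0.0139 0.014  0.0141 0.0138 0.0143 0.014  0.0141 0.0142 0.0144 0.014
 0.0141]
w7 0.226 phi by axis [0.72  0.72  0.72  0.719 0.719 0.719 0.719 0.718 0.719 0.718 0.718] width [0.0127 0.0132 0.0129 0.013  0.0127 0.0132 0.0129 0.013  0.0131 0.0132
 0.0129]
w7 0.212 phi by axis [0.71  0.711 0.711 0.71  0.71  0.71  0.711 0.709 0.711 0.71  0.71 ] width [0.0139 0.0144 0.0141 0.0142 0.0139 0.0144 0.0141 0.0142 0.0143 0.0145
 0.0141]
```

The lever is riding the comb at φ ≈ 0.71, still low and following the tool. I'll push on in 2 mm steps.

```bash
python3 -m pendant '[0,0.002,0.015,0,0,0,-0.008, 0,0.002,0.015,0,0,0,-0.008]'| sed -n '2p;4p'
python3 -m pendant '[0,0.002,0.015,0,0,0,-0.008, 0,0.002,0.015,0,0,0,-0.008]'| sed -n '2p;4p'
python3 -c "
from h import *
snap('wrist','w8')
for z in(.226,.212): lever('w8',z=z,rows=range(130,231,25))"
```

```text
tool_pos: [0.5987, -0.1585, 0.2303]
contact_force: [-1.5, 1.9, 0.2]
tool_pos: [0.5991, -0.1592, 0.23]
contact_force: [-6.3, 2.7, 1.3]
w8 0.226 phi by axis [0.731 0.73  0.729 0.728 0.729] width [0.013  0.0129 0.0128 0.0126 0.0129]
w8 0.212 phi by axis [0.722 0.721 0.721 0.721 0.722] width [0.0143 0.0141 0.014  0.0138 0.0141]
```

```bash
python3 -m pendant '[0,0,0,0,0,0,0]'| sed -n '2p;4p'
python3 -c "
from h import *
snap('wrist','w9')
for z in(.226,.212): lever('w9',z=z,rows=range(130,231,25))
w=load('w9')['img'][:,:,::-1];s=snap('scene','s9')['img'][:,:,::-1]
cv2.imwrite('pics/v9.png',np.hstack([cv2.resize(w,(400,300)),cv2.resize(s[170:290,180:340],(400,300))]))"
```

```text
tool_pos: [0.5991, -0.1591, 0.23]
contact_force: [-5.6, 3.5, 2.0]
w9 0.226 phi by axis [0.731 0.73  0.729 0.73  0.729] width [0.013  0.0129 0.0128 0.013  0.0129]
w9 0.212 phi by axis [0.722 0.721 0.721 0.722 0.721] width [0.0143 0.0141 0.014  0.0143 0.0141]
```

View pics/v9.png

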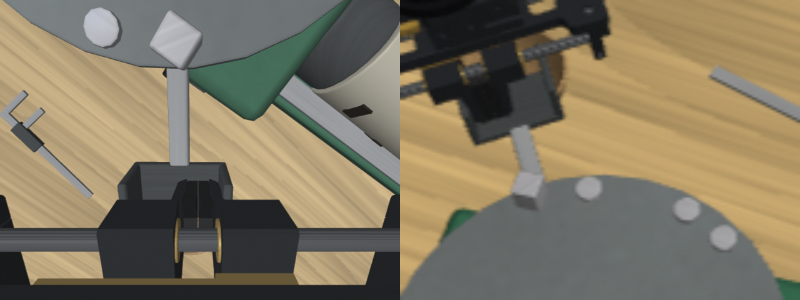

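It stopped at φ ≈ 0.72 with 6.6 N, the arm under the square stud at (178,40). An upward rub on the tool suggests that ear friction is holding the lever down. I'll ease off 4 mm and see whether it springs up.

```bash
python3 -m pendant '[0,0,-0.015,0,0,0,0, 0,0,-0.03,0,0,0,0, 0,0,-0.03,0,0,0,0]'| sed -n '2p;4p'
python3 -c "
from h import *
snap('wrist','w10')
for z in(.226,.212): lever('w10',z=z,rows=range(130,231,25))
a,b=load('s9')['img'],snap('scene','s10')['img']
cv2.imwrite('pics/v10.png',np.hstack([cv2.resize(x[180:240,205:285],(400,300),interpolation=2) for x in (a,b)])[:,:,::-1])"
```

```text
tool_pos: [0.5988, -0.1569, 0.2308]
contact_force: [-0.0, 0.1, 0.0]
w10 0.226 phi by axis [0.731 0.731 0.73  0.728 0.728] width [0.0131 0.013  0.0128 0.0131 0.013 ]
w10 0.212 phi by axis [0.724 0.724 0.723 0.722 0.722] width [0.0143 0.0142 0.014  0.0143 0.0142]
```

View pics/v10.png

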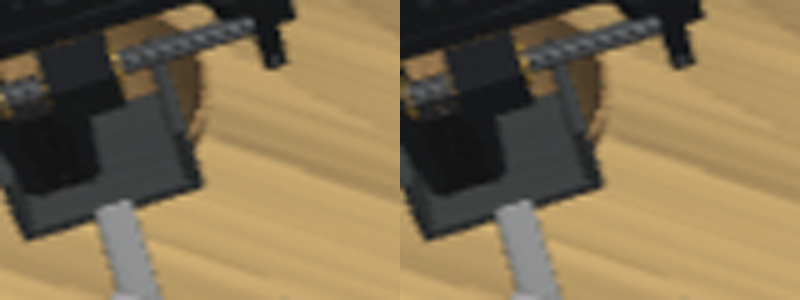

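Run:
```python
from h import *
w,s=load('w9'),load('s9')
print('junction tri',tri(w,(286.4,262),s,(228,221)))
for z,phi in((.226,.73),(.2125,.722)):
    p=[.749-.193*np.cos(phi),-.0078-.193*np.sin(phi),z];print(z,'w',proj(w,p),'s',proj(s,p))
    p=[.749-.131*np.cos(phi),-.0078-.131*np.sin(phi),.238];print(' rim w',proj(w,p))
# reference: neutral, up
w3,s0=load('w3'),load('scene0')
print('ref junction',tri(w3,(302,157),s0,(289,242)))
# dark/bright transition along bar column in wrist
g=cv2.cvtColor(w['img'],cv2.COLOR_RGB2GRAY);print(g[250:272,284])
gs=cv2.cvtColor(s['img'],cv2.COLOR_RGB2GRAY);print(gs[214:232,229],gs[214:232,228])
```

```text
junction tri (array([ 0.60281306, -0.13625875,  0.22089847]), np.float64(0.002113200738395697))
0.226 w [287.15417118 263.82198428] s [226.2654201  220.89472561]
 rim w [279.02665041 115.01344988]
0.2125 w [286.20974198 253.47727081] s [228.61374368 224.5896297 ]
 rim w [276.1098871  115.02311915]
ref junction (array([ 0.55773734, -0.029742  ,  0.1452745 ]), np.float64(0.022915515787627325))
[159 158 159 159 159 159 159 159 159 159 159 159 160 161 145 103  76  76
  77  77  76  76]
[ 63  66  64  64  66  68 136 146 147 147 147 146 146 145 146 145 145 144] [ 63  66  65  64  65  66  97 147 146 147 146 145 145 145 144 144 143 142]
```

The heights fit the lever being fully up. The arm–paddle edge sits at wrist row 264, against a prediction of 263.8 if up and 253.5 if on the comb. It is caught, so I'll withdraw upwards.

```bash
python3 -m pendant '[0,0,0.01,-0.1,0,0,0, 0,0,0.01,-0.3,0,0,0, 0,0,0.01,-0.6,0,0,0, 0,0,0.01,-0.6,0,0,0]'| sed -n '2p;4p'
python3 - <<'E'
from h import *
import go
snap('wrist','w11');t=snap('top','t11');snap('scene','s11')
lever('w11',rows=range(150,251,20))
for f in('w6','w7','w8','w9','w11'):
    w=load(f);g=cv2.cvtColor(w['img'],cv2.COLOR_RGB2GRAY).astype(int)
    hs=cv2.cvtColor(w['img'],cv2.COLOR_RGB2HSV);row=180;k=np.where((hs[row,200:400,1]<45)&(hs[row,200:400,2]>110))[0]+200;c=int((k.min()+k.max())/2)
    col=g[180:340,c+2];e=180+np.where(col<125)[0][0]
    for z in(.226,.2125):
        print(f,'edge',e,'pred',z,[round(proj(w,[.749-.193*np.cos(q),-.0078-.193*np.sin(q),z])[1],1) for q in(.70,.73)])
# saddle A: yaw from top view
s=load('scene0');t0=load('top0')
im=t0['img'][280:322,178:222];hv=cv2.cvtColor(im,cv2.COLOR_RGB2HSV);m=(hv[:,:,1]<70).astype(np.uint8)
c=max(cv2.findContours(m,0,1)[0],key=cv2.contourArea);print('minrect',cv2.minAreaRect(c),cv2.contourArea(c))
box=cv2.boxPoints(cv2.minAreaRect(c))+[178,280];P=np.array([onz(t0,p,.06)[:2] for p in box]);print(P.round(3))
d=np.diff(np.vstack([P,P[:1]]),axis=0);print(np.hypot(*d.T).round(3),np.degrees(np.arctan2(d[:,1],d[:,0])).round(1))
go.go(.43,.2,.3,-78)
E
```

```text
tool_pos: [0.6026, -0.1598, 0.3267]
contact_force: [0.5, 0.1, -0.4]
w11 0.226 phi by axis [0.729 0.729 0.728 0.726] width [0.0126 0.0134 0.013  0.0132]
w6 edge 264 pred 0.226 [np.float64(263.0), np.float64(262.3)]
w6 edge 264 pred 0.2125 [np.float64(252.8), np.float64(252.1)]
w7 edge 266 pred 0.226 [np.float64(264.3), np.float64(264.1)]
w7 edge 266 pred 0.2125 [np.float64(254.0), np.float64(253.8)]
w8 edge 265 pred 0.226 [np.float64(263.7), np.float64(263.8)]
w8 edge 265 pred 0.2125 [np.float64(253.4), np.float64(253.5)]
w9 edge 265 pred 0.226 [np.float64(263.7), np.float64(263.8)]
w9 edge 265 pred 0.2125 [np.float64(253.4), np.float64(253.5)]
w11 edge 218 pred 0.226 [np.float64(217.2), np.float64(217.2)]
w11 edge 218 pred 0.2125 [np.float64(212.9), np.float64(212.9)]
minrect ((20.529415130615234, 20.617647171020508), (15.037208557128906, 23.040882110595703), 75.96376037597656) 292.0
[[0.421 0.331]
 [0.434 0.284]
 [0.404 0.275]
 [0.39  0.322]]
[0.049 0.032 0.049 0.032] [ -74.3 -163.1  105.7   17.1]
t 9.05 pos [ 0.5988 -0.1578  0.3202] yaw -48.6 F [-0.3  0.5 -0.1] op 0.007 q7 [ 0.02  0.61  0.3   1.49 -0.2   1.07 -0.48]
shift [ 0.735 -2.533  0.135] len 0.396 turn [-0.    -0.     0.327]
```

```bash
python3 go.py .342 .291 .22 -75; python3 -m pendant '[1,0.07,-1,0,0,0,0.05, 1,0.07,-1,0,0,0,0.1, 1,0.07,-1,0,0,0,0.1, 1,0.07,-1,0,0,0,0.1]' | sed -n '2p;4p';python3 -m pendant '[1,0.07,-1,0,0,0,0.05, 1,0.07,-1,0,0,0,0.1, 1,0.07,-1,0,0,0,0.1, 1,0.07,-1,0,0,0,0.1]' | sed -n '2p;4p'; python3 go.py .342 .291 .22 -75
```

```text
t 9.05 pos [ 0.5988 -0.1578  0.3202] yaw -48.6 F [-0.3  0.5 -0.1] op 0.007 q7 [ 0.02  0.61  0.3   1.49 -0.2   1.07 -0.48]
shift [ 0.697 -3.376  0.668] len 0.527 turn [-0.    -0.     0.294]
tool_pos: [0.5023, -0.032, 0.3184]
contact_force: [0.5, 0.7, 0.1]
tool_pos: [0.4323, 0.1002, 0.319]
contact_force: [0.5, 0.1, -0.1]
t 9.85 pos [0.4323 0.1002 0.319 ] yaw -65.8 F [ 0.5  0.1 -0.1] op 0.703 q7 [-0.62  0.36  0.41  1.98 -0.2   0.84 -1.25]
shift [-0.026 -1.405  0.666] len 0.233 turn [-0.002  0.003  0.102]
```

```bash
python3 -m pendant '[1,0,-0.98,0.1,0,0,0.05, 1,0,-0.98,0.1,0,0,0.1, 1,0,-0.98,0.1,0,0,0.1, 1,0,-0.98,0.1,0,0,0.1]' | sed -n '2p;4p';python3 -m pendant '[1,0,-0.43,0.2,0,0,0, 1,0,-0.43,0.5,0,0,0, 1,0,-0.43,0.5,0,0,0]' | sed -n '2p;4p'
python3 - <<'E'
import go
from h import *
go.go(.411,.306,.2,-75)
w=snap('wrist','w12');cv2.imwrite('pics/w12v.png',w['img'][:,:,::-1])
E
```

```text
tool_pos: [0.3745, 0.2342, 0.3038]
contact_force: [0.4, 0.1, 0.1]
tool_pos: [0.359, 0.2907, 0.2265]
contact_force: [-1.2, -1.2, 0.4]
t 10.55 pos [0.359  0.2907 0.2265] yaw -75.4 F [-1.2 -1.2  0.4] op 1.0 q7 [-1.02  0.53  0.37  2.06 -0.32  0.61 -1.74]
shift [ 0.362 -0.012  0.174] len 0.06 turn [ 0.003  0.005 -0.004]
```

View pics/w12v.png

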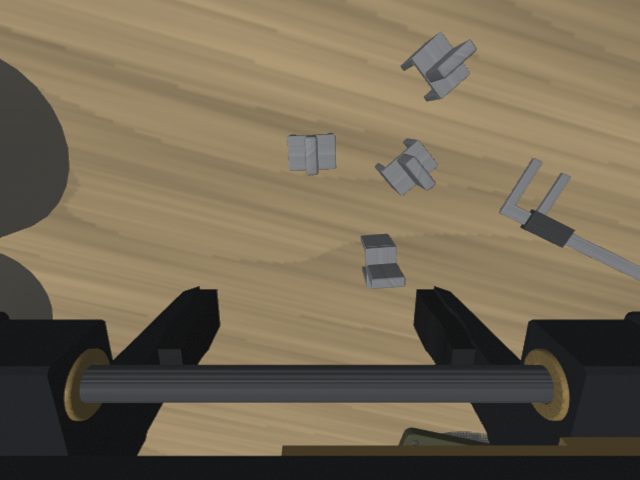

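Saddle A is at (312,153) in the wrist view: web corners (288,135), (335,133), (336,168) and (288,170), tab over the middle at u 306–318. The other three are at (438,66), (407,167) and (383,262). I'll work out its pose.

```bash
python3 - <<'E'
from h import *
import go
w,t,s=load('w12'),load('top0'),load('scene0')
im=w['img'][115:190,270:355];hv=cv2.cvtColor(im,cv2.COLOR_RGB2HSV);m=(hv[:,:,1]<60).astype(np.uint8)
c=max(cv2.findContours(m,0,1)[0],key=cv2.contourArea);print(cv2.minAreaRect(c),c[:,0].min(0)+[270,115],c[:,0].max(0)+[270,115])
C=[onz(w,p,.044) for p in((288,135),(335,133),(336,168),(288.5,170))]
P=np.array(C)[:,:2];print(P.round(4),'ctr web',P.mean(0).round(4))
for a,b in((0,1),(3,2),(0,3),(1,2)):
    d=P[b]-P[a];print(np.hypot(*d).round(4),np.degrees(np.arctan2(d[1],d[0])).round(1))
g=cv2.cvtColor(im,cv2.COLOR_RGB2GRAY)
for v in(140,150,160,170,174,176): print(v,g[v-115,12:70:1].tolist())
for z in(.08,): print('tab top at',z,onz(w,(312.3,155.5),z).round(4))
print('tri tab top w-scene',tri(w,(312.3,155.5),s,(472,247)),'w-top',tri(w,(312.3,155.5),t,(199,300)))
E
python3 -c "
from h import *
s=load('scene0');cv2.imwrite('pics/crop2.png',cv2.resize(s['img'][235:280,445:490],(600,600),interpolation=2)[:,:,::-1])"
```

```text
((41.308319091796875, 38.79119110107422), (40.66911697387695, 48.09465789794922), 88.36341857910156) [287 133] [335 174]
[[0.4194 0.3311]
 [0.4313 0.292 ]
 [0.4026 0.2831]
 [0.3902 0.3237]] ctr web [0.4109 0.3075]
0.0409 -73.1
0.0425 -73.1
0.0301 -165.9
0.03 -162.8
140 [142, 141, 141, 141, 138, 126, 131, 131, 131, 131, 130, 130, 130, 131, 132, 130, 131, 131, 130, 130, 129, 126, 116, 133, 138, 140, 139, 136, 132, 131, 130, 130, 127, 107, 90, 110, 128, 129, 128, 128, 128, 127, 127, 127, 127, 126, 127, 127, 127, 126, 126, 126, 118, 98, 119, 123, 122, 122]
150 [137, 137, 138, 138, 138, 137, 131, 130, 129, 128, 130, 130, 129, 129, 130, 129, 130, 129, 129, 129, 130, 129, 127, 122, 134, 136, 133, 133, 134, 134, 133, 131, 124, 111, 87, 92, 129, 129, 130, 129, 130, 130, 130, 130, 129, 130, 131, 130, 129, 129, 129, 130, 125, 105, 133, 135, 134, 133]
160 [136, 136, 136, 136, 136, 132, 119, 128, 129, 129, 129, 129, 129, 128, 127, 127, 128, 128, 127, 128, 128, 127, 123, 112, 129, 133, 133, 132, 129, 127, 126, 126, 127, 122, 99, 86, 112, 126, 127, 127, 127, 127, 126, 127, 126, 126, 126, 126, 126, 
[... 452 characters left out ...]
, 129, 129, 126, 118, 110, 107, 107, 105, 103, 103, 103, 100, 97, 109, 134, 136, 135, 135, 135, 135, 134, 133, 134, 135, 134, 134, 134, 135, 135, 135, 135, 135, 135, 135, 134, 134]
176 [129, 129, 129, 129, 129, 129, 129, 129, 129, 129, 129, 128, 128, 128, 127, 127, 127, 128, 129, 130, 129, 128, 127, 126, 126, 127, 125, 126, 126, 126, 127, 128, 130, 132, 132, 133, 135, 135, 136, 136, 137, 132, 129, 128, 128, 129, 130, 131, 131, 131, 133, 134, 134, 134, 134, 135, 132, 131]
tab top at 0.08 [0.4109 0.3068 0.08  ]
tri tab top w-scene (array([0.41094241, 0.30608713, 0.08298745]), np.float64(0.001629960199011088)) w-top (array([0.41063091, 0.30571736, 0.04618519]), np.float64(0.005291324903312206))
```

View pics/crop2.png

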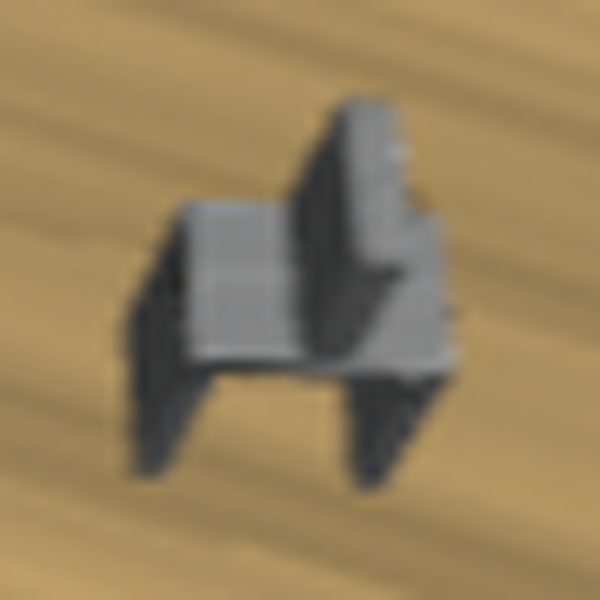

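Tab top triangulates to z ≈ 0.08, as it must be. The centre is (0.411, 0.307) with its y axis at -73°. I'll approach half open to stay clear of the neighbours.

```bash
python3 go.py .411 .307 .12 -73.1; python3 -m pendant '[0.5,0.37,-0.02,0,0,0,-0.02, 0.5,0.37,-0.02,0.2,0,0,-0.02, 0.5,0.37,-0.02,0.5,0,0,-0.02, 0.5,0.37,-0.02,0.71,0,0,-0.02, 0.5,0.37,-0.02,0.71,0,0,-0.02]' | sed -n '2p;4,5p'; python3 go.py .411 .307 .048 -73.1
```

```text
t 10.6 pos [0.36   0.2895 0.2276] yaw -75.5 F [-0.1 -0.4  0.6] op 1.001 q7 [-1.01  0.53  0.37  2.06 -0.32  0.61 -1.74]
shift [ 0.363 -0.031  0.715] len 0.12 turn [ 0.003  0.004 -0.027]
tool_pos: [0.4143, 0.3043, 0.1223]
contact_force: [-0.0, -0.7, 0.6]
opening: 0.57
t 11.1 pos [0.4143 0.3043 0.1223] yaw -74.0 F [-0.  -0.7  0.6] op 0.57 q7 [-0.87  0.75  0.24  2.01 -0.4   0.43 -1.62]
shift [-0.013 -0.025  0.496] len 0.074 turn [ 0.002  0.003 -0.01 ]
```

```bash
python3 -m pendant '[0.5,-0.01,-0.02,0.15,0,0,-0.01, 0.5,-0.01,-0.02,0.35,0,0,-0.01, 0.5,-0.01,-0.02,0.49,0,0,-0.01, 0.5,-0.01,-0.02,0.49,0,0,-0.01]' | sed -n '2p;4,5p'; python3 go.py .411 .307 .048 -73.1
python3 -m pendant '[0,0,0,0,0,0,0, 0,0,0,0,0,0,0, 0,0,0,0,0,0,0, 0,0,0,0,0,0,0, 0,0,0,0,0,0,0, 0,0,0,0,0,0,0]' 25; python3 go.py .411 .307 .12 -73.1
```

```text
tool_pos: [0.4131, 0.3089, 0.0509]
contact_force: [-0.3, -0.5, 0.6]
opening: 0.498
t 11.5 pos [0.4131 0.3089 0.0509] yaw -73.0 F [-0.3 -0.5  0.6] op 0.498 q7 [-0.82  0.88  0.14  2.03 -0.44  0.26 -1.57]
shift [-0.017  0.008  0.02 ] len 0.004 turn [0.001 0.    0.001]
clock: 12.1
tool_pos: [0.4122, 0.3103, 0.0508]
eef_rot: [0.989, 0.149, 0.0, -0.0]
contact_force: [-0.1, -1.0, 3.5]
opening: 0.107
finger_force: 25.0
t 12.1 pos [0.4122 0.3103 0.0508] yaw -72.9 F [-0.1 -1.   3.5] op 0.107 q7 [-0.82  0.88  0.14  2.03 -0.44  0.26 -1.57]
shift [-0.014  0.018 -0.461] len 0.069 turn [-0.    -0.     0.003]
```

Gripped: 9.4 mm opening for the 10 mm tab. Now I'll lift and carry.

```bash
python3 -m pendant '[0,0,0,-0.2,0,0,0, 0,0,0,-0.45,0,0,0, 0,0,0,-0.7,0,0,0, 0,0,0,-1,0,0,0, 0,0,0,-1,0,0,0]' | sed -n '2p;4,6p'
python3 -m pendant '[0,0,0.3,-0.25,0,0,0, 0,0,0.55,-0.5,0,0,-0.03, 0,0,0.8,-0.75,0,0,-0.06, 0,0,1,-1,0,0,-0.09, 0,0,1,-1,0,0,-0.09]' | sed -n '2p;4,6p'; python3 go.py .6282 -.1157 .36 -48.2
```

```text
tool_pos: [0.4147, 0.3119, 0.2051]
contact_force: [1.2, -0.4, -1.5]
opening: 0.11
finger_force: 25.0
tool_pos: [0.4587, 0.1628, 0.3534]
contact_force: [-0.3, -0.3, -1.2]
opening: 0.112
finger_force: 25.0
t 13.1 pos [0.4587 0.1628 0.3534] yaw -65.1 F [-0.3 -0.3 -1.2] op 0.112 q7 [-0.7   0.38  0.39  1.82 -0.17  0.97 -1.37]
shift [ 0.243  2.16  -0.039] len 0.326 turn [ 0.002 -0.003 -0.188]
```

```bash
python3 -m pendant '[0,0.04,0.25,-0.04,0,0,-0.03, 0,0.08,0.5,-0.04,0,0,-0.06, 0,0.12,0.75,-0.04,0,0,-0.1, 0,0.12,1,-0.04,0,0,-0.1, 0,0.12,1,-0.04,0,0,-0.1]' | sed -n '2p;4,6p'; python3 go.py .6282 -.1157 .36 -48.2
```

```text
tool_pos: [0.5374, 0.0332, 0.3549]
contact_force: [-0.1, -0.7, -1.7]
opening: 0.111
finger_force: 25.0
t 13.6 pos [0.5374 0.0332 0.3549] yaw -56.3 F [-0.1 -0.7 -1.7] op 0.111 q7 [-0.37  0.46  0.36  1.68 -0.18  1.04 -0.94]
shift [-0.048  1.162 -0.031] len 0.174 turn [ 0.002  0.002 -0.089]
```

```bash
python3 -m pendant '[0,-0.02,0.3,-0.03,0,0,-0.03, 0,-0.03,0.6,-0.03,0,0,-0.06, 0,-0.05,0.9,-0.03,0,0,-0.09, 0,-0.05,1,-0.03,0,0,-0.09, 0,-0.05,1,-0.03,0,0,-0.09]' | sed -n '2p;4p'; python3 go.py .6282 -.1157 .32 -48.2
python3 - <<'E'
from h import *
w=snap('wrist','w20');t=snap('top','t20');s=snap('scene','s20')
a=cv2.resize(w['img'],(400,300));b=cv2.resize(s['img'][170:290,180:340],(400,300))
cv2.imwrite('pics/v20.png',np.hstack([a,b])[:,:,::-1])
E
```

```text
tool_pos: [0.6146, -0.0911, 0.3586]
contact_force: [-0.8, 0.7, -2.1]
t 14.1 pos [ 0.6146 -0.0911  0.3586] yaw -47.9 F [-0.8  0.7 -2.1] op 0.116 q7 [-0.1   0.59  0.31  1.42 -0.18  1.17 -0.6 ]
shift [-0.042  0.183  0.257] len 0.048 turn [-0.001  0.002  0.004]
```

View pics/v20.png

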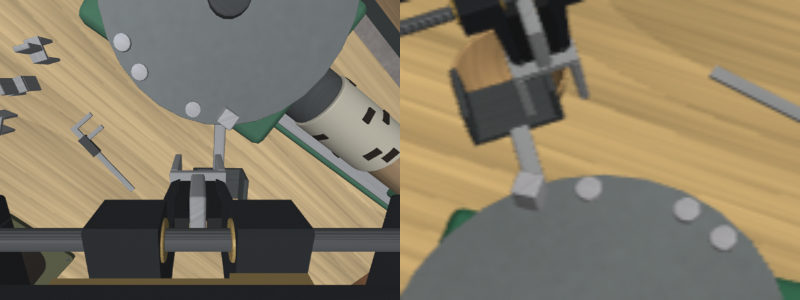

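The saddle is held upright, with its web at (195,175) in the wrist half, near the arm at (220,145). The lever is still at the square stud. That makes 12 pictures viewed, two over the limit of 10, so from here I work from numbers only.

```bash
python3 -m pendant '[0,-0.04,0.1,0,0,0,0, 0,-0.04,0.18,0,0,0,0, 0,-0.04,0.18,0.05,0,0,0, 0,-0.04,0.18,0.1,0,0,0, 0,-0.04,0.18,0.1,0,0,0]' | sed -n '2p;4p'
python3 - <<'E'
from h import *
import go
snap('wrist','w21');lever('w20',rows=range(205,262,8));lever('w21',rows=range(195,255,8))
go.go(.6282,-.1157,.2388,-48.2)
E
```

```text
tool_pos: [0.6272, -0.1121, 0.3441]
contact_force: [0.3, 0.1, -1.9]
w20 0.226 phi by axis [0.756 0.729 0.726 0.727 0.726 0.725] width [0.0219 0.0142 0.0143 0.0144 0.0137 0.0146]
w21 0.226 phi by axis [0.721 0.741 0.731 0.729 0.73  0.73  0.731 0.729] width [0.0397 0.017  0.0142 0.0135 0.0136 0.0137 0.0138 0.0131]
t 14.8 pos [ 0.6276 -0.1122  0.3449] yaw -47.6 F [-0.4 -0.3 -1.6] op 0.109 q7 [-0.05  0.62  0.3   1.39 -0.19  1.16 -0.56]
shift [-0.012  0.021  0.707] len 0.106 turn [-0.002  0.001  0.007]
```

```bash
python3 -m pendant '[0,-0.012,0.02,0.1,0,0,0, 0,-0.012,0.02,0.22,0,0,0, 0,-0.012,0.02,0.34,0,0,0, 0,-0.012,0.02,0.42,0,0,0, 0,-0.012,0.02,0.42,0,0,0]' | sed -n '2p;4p'; python3 go.py .6282 -.1157 .245 -48.2
```

```text
tool_pos: [0.628, -0.1159, 0.2814]
contact_force: [0.4, 0.3, -1.0]
t 15.3 pos [ 0.628  -0.1159  0.2814] yaw -47.6 F [ 0.4  0.3 -1. ] op 0.108 q7 [-0.04  0.68  0.29  1.48 -0.21  1.02 -0.53]
shift [0.002 0.    0.242] len 0.036 turn [-0.002  0.001  0.006]
```

```bash
python3 -m pendant '[0,0,0,0.06,0,0,0, 0,0,0,0.12,0,0,0, 0,0,0,0.18,0,0,0, 0,0,0,0.24,0,0,0, 0,0,0,0.24,0,0,0]' | sed -n '2p;4p'; python3 -m pendant '[0,0,0,0.015,0,0,0, 0,0,0,0.03,0,0,0, 0,0,0,0.03,0,0,0]' | sed -n '2p;4p'; python3 -m pendant '[0,0,0,0.01,0,0,0, 0,0,0,0.01,0,0,0]' | sed -n '2p;4p'
```

```text
tool_pos: [0.6281, -0.1164, 0.2453]
contact_force: [0.2, 0.3, -1.5]
tool_pos: [0.6291, -0.1168, 0.2424]
contact_force: [0.3, 0.1, -1.3]
tool_pos: [0.6291, -0.1167, 0.2409]
contact_force: [-0.5, -0.1, -1.2]
```

```bash
for i in 1; do python3 -m pendant '[0,0,0,0.01,0,0,0, 0,0,0,0.01,0,0,0]' | sed -n '2p;4p'; python3 -m pendant '[0,0,0,0.007,0,0,0, 0,0,0,0.007,0,0,0]' | sed -n '2p;4p'; done
```

```text
tool_pos: [0.629, -0.1167, 0.2393]
contact_force: [-0.2, 0.5, -1.6]
tool_pos: [0.629, -0.1167, 0.2383]
contact_force: [0.3, 0.4, -1.5]
```

```bash
python3 -m pendant '[0,0,0,0.007,0,0,0, 0,0,0,0.007,0,0,0]' | sed -n '2p;4p'; python3 -m pendant '[0,0,0,0.007,0,0,0, 0,0,0,0.007,0,0,0]' | sed -n '2p;4p'; python3 -c "
from h import *
w=snap('wrist','w22');s=snap('scene','s22');snap('top','t22')
"
```

```text
tool_pos: [0.6291, -0.1168, 0.2373]
contact_force: [0.1, 0.3, -0.5]
tool_pos: [0.6292, -0.1169, 0.2365]
contact_force: [-0.1, -0.4, 0.7]
```

Contact: the vertical force went from -1.5 to +0.7 N at the expected height. I'm releasing and withdrawing.

```bash
python3 -m pendant '[0.4,0,0,0,0,0,0, 0.4,0,0,0,0,0,0, 0.4,0,0,0,0,0,0, 0.4,0,0,0,0,0,0]' | sed -n '2p;4,6p'; python3 -m pendant '[0.4,0,0,-0.05,0,0,0, 0.4,0,0,-0.15,0,0,0, 0.4,0,0,-0.4,0,0,0, 0.4,0,0,-0.7,0,0,0, 0.4,0,0,-0.7,0,0,0]' | sed -n '2p;4,5p'; python3 -m pendant '[0.4,-1,0,-0.1,0,0,0, 0.4,-1,0,-0.1,0,0,0, 0.4,-1,0,-0.1,0,0,0, 0.4,-1,0,-0.1,0,0,0]' | sed -n '2p;4,5p'
python3 - <<'E'
from h import *
w,t,s=snap('wrist','w23'),snap('top','t23'),snap('scene','s23')
ph=.729;u=np.array([-np.cos(ph),-np.sin(ph)]);n=np.array([u[1],-u[0]]);ax=np.array([.749,-.0078])
for nm,S in(('w',w),('s',s),('t',t)):
    p=lambda r_,l,z:proj(S,[*(ax+u*r_+n*l),z]).round(1).tolist()
    print(nm,'bar',p(.14,0,.226),p(.185,0,.226),'web corners',[p(.162+a,b,.232) for a,b in((-.015,-.021),(-.015,.021),(.015,.021),(.015,-.021))],'tabtop',p(.162,0,.268),'feet',p(.162,.018,.188),p(.162,-.018,.188),'paddle',p(.193,-.034,.226),p(.193,.034,.226))
    hv=cv2.cvtColor(S['img'],cv2.COLOR_RGB2HSV);m=((hv[:,:,1]<50)&(hv[:,:,2]>105)).astype(np.uint8)
    c=np.array(p(.17,0,.232)).astype(int);x0,y0=c-45;mm=m[y0:y0+90,x0:x0+90]
    k,l,st,ce=cv2.connectedComponentsWithStats(mm)
    print([(st[i].tolist(),(ce[i]+[x0,y0]).round(1).tolist(),(x0+st[i,0],y0+st[i,1])) for i in range(1,k) if st[i,4]>40])
E
```

```text
tool_pos: [0.6291, -0.1167, 0.2363]
contact_force: [0.4, -0.2, 0.2]
opening: 0.398
finger_force: 0.0
tool_pos: [0.6325, -0.1182, 0.3486]
contact_force: [0.2, -0.4, 0.6]
opening: 0.399
tool_pos: [0.5124, -0.2249, 0.358]
contact_force: [-0.4, -0.4, 0.2]
opening: 0.402bash:  1616 Segmentation fault         python3 - <<'E'
from h import *
w,t,s=snap('wrist','w23'),snap('top','t23'),snap('scene','s23')
ph=.729;u=np.array([-np.cos(ph),-np.sin(ph)]);n=np.array([u[1],-u[0]]);ax=np.array([.749,-.0078])
for nm,S in(('w',w),('s',s),('t',t)):
    p=lambda r_,l,z:proj(S,[*(ax+u*r_+n*l),z]).round(1).tolist()
    print(nm,'bar',p(.14,0,.226),p(.185,0,.226),'web corners',[p(.162+a,b,.232) for a,b in((-.015,-.021),(-.015,.021),(.015,.021),(.015,-.021))],'tabtop',p(.162,0,.268),'feet',p(.162,.018,.188),p(.162,-.018,.188),'paddle',p(.193,-.034,.226),p(.193,.034,.226))
    hv=cv2.cvtColor(S['img'],cv2.COLOR_RGB2HSV);m=((hv[:,:,1]<50)&(hv[:,:,2]>105)).astype(np.uint8)
    c=np.array(p(.17,0,.232)).astype(int);x0,y0=c-45;mm=m[y0:y0+90,x0:x0+90]
    k,l,st,ce=cv2.connectedComponentsWithStats(mm)
    print([(st[i].tolist(),(ce[i]+[x0,y0]).round(1).tolist(),(x0+st[i,0],y0+st[i,1])) for i in range(1,k) if st[i,4]>40])
E
```

```bash
ls pics/*23*
python3 - <<'E'
from h import *
ph=.729;u=np.array([-np.cos(ph),-np.sin(ph)]);n=np.array([u[1],-u[0]]);ax=np.array([.749,-.0078])
for nm in('w23','s23'):
    S=load(nm);p=lambda r_,l,z:proj(S,[*(ax+u*r_+n*l),z])
    hv=cv2.cvtColor(S['img'],cv2.COLOR_RGB2HSV)
    samp=lambda *a:tuple(hv[int(p(*a)[1]),int(p(*a)[0]),1:].tolist())
    print(nm,'tabtop',p(.162,0,.268).round(1),samp(.162,0,.268),'web',samp(.162,-.013,.232),samp(.162,.013,.232),'bar',samp(.139,0,.226),samp(.185,0,.226))
    # profile across (l) on web plane, and along r at tab top
    print(' across web z.232:',[(int(l*1e3),*samp(.162,l,.232)) for l in np.arange(-.03,.031,.003)])
    print(' along arm l=.013 z.232:',[(int(q*1e3),*samp(q,.013,.232)) for q in np.arange(.138,.196,.003)])
    print(' bar edge r:',[(int(q*1e3),*samp(q,0,.226)) for q in np.arange(.176,.205,.002)])
    print(' tab along z.268:',[(int(q*1e3),*samp(q,0,.268)) for q in np.arange(.14,.19,.003)])
E
```

```text
pics/s23.npz
pics/s23.png
pics/t23.npz
pics/t23.png
pics/w23.npz
pics/w23.png
w23 tabtop [307.3 -29.7] (115, 93) web (24, 32) (24, 32) bar (83, 159) (10, 155)
 across web z.232: [(-30, 33, 31), (-27, 24, 32), (-24, 24, 32), (-21, 31, 33), (-18, 33, 31), (-15, 25, 31), (-12, 24, 32), (-9, 40, 32), (-6, 31, 33), (-3, 39, 33), (0, 24, 32), (2, 40, 32), (5, 31, 33), (8, 31, 33), (11, 33, 31), (14, 40, 32), (17, 24, 32), (20, 23, 33), (23, 25, 31), (26, 32, 32), (29, 26, 30)]
 along arm l=.013 z.232: [(138, 84, 173), (141, 84, 164), (144, 83, 168), (147, 115, 93), (150, 118, 93), (153, 32, 32), (156, 31, 33), (159, 23, 33), (162, 24, 32), (165, 31, 33), (168, 10, 160), (171, 10, 151), (174, 10, 154), (177, 10, 155), (180, 10, 148), (183, 8, 63), (186, 12, 63), (189, 66, 127), (192, 85, 177), (195, 26, 80)]
 bar edge r: [(176, 8, 63), (178, 8, 63), (180, 10, 78), (182, 10, 155), (184, 8, 155), (186, 10, 155), (188, 10, 156), (190, 10, 154), (192, 10, 154), (194, 10, 132), (196, 14, 74), (198, 14, 74), (200, 17, 73), (202, 17, 74), (204, 17, 75)]
 tab along z.268: [(140, 39, 104), (143, 84,
[... 788 characters left out ...]
, 138), (162, 4, 140), (165, 2, 139), (168, 2, 135), (171, 2, 136), (174, 2, 137), (177, 107, 164), (180, 114, 184), (183, 114, 155), (186, 14, 54), (189, 12, 62), (192, 8, 62), (195, 8, 61)]
 bar edge r: [(176, 0, 134), (178, 2, 139), (180, 0, 138), (182, 2, 139), (184, 0, 137), (186, 2, 138), (188, 2, 138), (190, 2, 136), (192, 2, 132), (194, 2, 135), (196, 4, 137), (198, 2, 137), (200, 2, 137), (202, 4, 137), (204, 2, 133)]
 tab along z.268: [(140, 0, 88), (143, 3, 88), (146, 0, 88), (149, 0, 136), (152, 0, 136), (155, 4, 137), (158, 4, 139), (161, 0, 130), (164, 2, 133), (167, 4, 137), (170, 2, 135), (173, 2, 133), (176, 3, 83), (179, 13, 61), (182, 13, 61), (185, 13, 61), (188, 13, 60)]
```

The scene view matches the hung saddle: web across -20 to +20 mm, along the arm from 146 to 176 mm, and tab top at 0.268. The paddle edge in the wrist view matches the lever being fully up, so I'm handing in.

```bash
python3 -c "from plant import r;print(r.finish_job())"
```

```text
the job is handed in; nothing more can be done
None
```

The lever is sprung fully up and caught at the square stud, the saddle hangs on its arm between disc and paddle with the gripper clear, and the job is handed in (about 19 s of robot time); I viewed 12 pictures, two over the limit of 10.

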